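# Put the pit-bench spares back in their trays

## Task

Sort the loose model-car spares on the bench back into the plywood trays: the two wheels, the two shock absorbers and the motor each go into the open bay of the tray whose small rear bay shows a sample of the same kind. Set each part down gently, lying flat on the tray floor, with parts of a pair side by side and not on top of one another, and let go of it. Leave the tape roll and the battery where they lie.

Things in the scene. Friction and masses are not known exactly. Their poses are not given: they have to be found in the camera images.
- wheel_a: Loose model-car wheel lying flat: black rubber tyre, aluminium spokes on top, 46 mm in diameter, 24 mm high, about 45 g. Origin: centre of its underside on the bench; z is the wheel's axis, up; yaw does not matter. Pinch it across the tyre. Each of the seven loose pieces starts flat on the bench at z = 0 and has at least 25 mm clear for a finger on the sides where it is pinched.
- wheel_b: Loose model-car wheel lying flat: black rubber tyre, aluminium spokes on top, 46 mm in diameter, 24 mm high, about 45 g. Origin: centre of its underside on the bench; z is the wheel's axis, up; yaw does not matter. Pinch it across the tyre. The same as wheel_a.
- shock_a: Loose shock absorber lying down: dark coil spring on an aluminium body, black plastic eye at each end; 90 mm long along its x axis, 18 mm wide over the spring (eyes 14 mm), 18 mm high, about 40 g. Origin: centre of its underside; x within 0.6 rad of the world's y at the start. Pinch across the spring at the middle. 
- shock_b: Loose shock absorber lying down: dark coil spring on an aluminium body, black plastic eye at each end; 90 mm long along its x axis, 18 mm wide over the spring (eyes 14 mm), 18 mm high, about 40 g. Origin: centre of its underside; x within 0.6 rad of the world's y at the start. Pinch across the spring at the middle. The same as shock_a.
- motor: Loose electric motor lying on its flat side: steel can with a black plastic end, rounded sides, 50 mm long along its x axis, 38 mm wide (y), 24 mm high, about 110 g; a thin shaft sticks out 13 mm more at its +x end and two small brass tabs 6 mm at the other. Origin: centre of the can's underside. Any yaw at the start. Pinch it across the 38 mm width.
- wheel_tray: Fixed plywood tray, floor 4 mm thick, walls 4 mm thick, 28 mm high over the bench. Origin: centre of its open bay (124 mm in x, 135 mm in y inside) at bench height; yaw within 0.2 rad. Beyond it (+x, 66 to 126 mm) a rear bay holds a fixed sample: a flat wheel. For both wheels: side by side along tray y; fingers closing along tray x then have room.
- shock_tray: Fixed plywood tray, floor 4 mm thick, walls 4 mm thick, 28 mm high over the bench. Origin: centre of its open bay (124 mm in x, 135 mm in y inside) at bench height; yaw within 0.2 rad. Beyond it (+x, 66 to 126 mm) a rear bay holds a fixed sample: a shock absorber along y. For both shock absorbers: each along tray y, about 48 mm apart in tray x.
- motor_tray: Fixed plywood tray, floor 4 mm thick, walls 4 mm thick, 28 mm high over the bench. Origin: centre of its open bay (124 mm in x, 135 mm in y inside) at bench height; yaw within 0.2 rad. Beyond it (+x, 66 to 126 mm) a rear bay holds a fixed sample: a motor along y. For the loose motor.
- tape_roll: Loose roll of white tape lying flat, a ring 54 mm in outer and 38 mm in inner diameter, 19 mm high. Origin: centre of its underside. Not part of the job: leave it.
- battery: Loose battery pack, a rounded blue-wrapped block 66 x 36 x 20 mm (x, y, z) with a small white plug at its +x end. Origin: centre of its underside. Not part of the job: leave it.
Mind the look-alikes: they are no part of the job. Leave any green look-alike of the wheel_a alone.

How it is judged:
By the outcome, as a careful person would: the job done as asked, in the order asked, and still so for the second after the job is handed in, with the robot touching nothing.
It also fails if it takes over 104 s, if anything falls off the work surface, if the arm or the gripper's body presses on something with over 40 N, if the wrist force passes 120 N, or if a joint passes its speed limit or range.

## Robot

A 6-joint arm with a two-finger parallel gripper is mounted at the origin on the work surface. World frame = base frame: x ahead of the robot, y to its left, z up, the work surface at z = 0. Lengths are in mm, angles in rad, forces in N, time in s.
With the tool pointing down it reaches from about 275 to 750 mm from the base axis. Payload 10.2 kg.
Tool frame: the origin (TCP) lies between the finger pads; the fingertips stand 11 mm ahead of it and the grasp point (between the pads) lies 8 mm behind it; x points along the fingers, y is the direction in which the jaws open and shut, and the axes are right-handed (so a half turn about x gives the same grasp; the last joint's range is limited). The gripper opens to 85 mm and grips with 20 to 120 N. Pads are 22 mm wide; open, the fingers measure 114 mm over their backs; the gripper's body (76 mm by 85 mm) begins 54 mm behind the grasp point. The pads swing forward as they close: fully open they stand 13 mm farther back than shut.
Start: joints at [-1.412, 0.313, 1.498, -0, 1.331, -0.223], TCP at [195.598, -487.209, 242.294] pointing down, gripper open.
Joint ranges: [-2.94, 2.94], [-0.97, 2.17], [0.19, 2.56], [-1.23, 4.37], [0.02, 3.11], [-2.88, 2.88]. Speed limits (rad/s): [2.39, 2.39, 3.01, 3.14, 3.14, 3.14].

## Interface

Orientations are given as a 3x3 rotation matrix whose columns are the frame's x, y, z axes.
In Python, from plant import * gives the robot as it stands. The module is installed in compiled form; this text tells all that it offers.
- The arm moves only by the shell command python3 -m jog 'ROWS' [OPENING] [FORCE]. ROWS is a JSON object of lists of equal length, an entry for each row: "linear": the shift along the tool's x, y, z in mm, a list of three; "twist": the turn, a rotation vector about the tool's x, y, z in degrees, a list of three. In form: {"linear": [[tx, ty, tz], ...], "twist": [[ax, ay, az], ...]}. A call has 1 to 12 rows; each row shifts and turns the commanded pose from where the row before left it, along the tool's axes as they then stand; what a row does not reach is not made up. A row lasts 1/12 s, in which the tool goes at most 41.7 mm and 7.16 degrees, less where a joint would pass 70% of its speed; a pose out of reach is approached as far as the arm can. A call is refused whole if a number of a shift passes 41.7 or a number of a turn 7.16, either way. A call with a gripper value outside its range is refused whole. OPENING is the opening in per cent of the stroke, from 0 (shut) to 100 (fully open), set as the call begins (- or left out, the last holds). The fingers move at their own pace and stop on an object; FORCE is the grip in N (left out, the last holds). Time passes only in rows, so rows that do not move let the fingers close. It gives the time, the measured TCP pose, the force and the opening at its end, in the units of the state.
- get_obs(): the state, without advancing time (a new reading comes with each control period).
- read_camera(name): name is "side" or "top"; returns a dict with "pixels" (384x512x3 uint8, red, green, blue), "fx", "fy", "cx", "cy" (pixels), "dist" ([k1, k2, p1, p2, k3] as OpenCV has them; the pictures are not rectified), "extrinsics" (4x4, takes a point from camera to world coordinates). Camera axes: x right, y up, looking along -z (the intrinsics and any distortion apply to the point x, -y, -z); pixel columns grow to the right and rows downward; lengths in mm; the calibration is good to about 2 mm. A picture is of the moment at which its call begins. There is no depth.
- sign_off(): hands the job in, once; it reports no verdict.
The state is a dict: "t": time; "joint_positions": joint angles; "joint_velocities": joint speeds; "joint_efforts": joint torques, N m; "tcp_pos": TCP position; "orientation": TCP orientation; "wrist_force": force on the tool from outside, world axes, zero at the start; "wrist_torque": the same for the moment, N m; "gripper_width": finger opening in mm.
Only numpy, scipy, OpenCV 4.12 (cv2) and the standard library are available. Lean on these libraries where they do the work, as an engineer would, in place of code of your own. Each camera call takes 0.05 s, during which the arm holds its last target. There are 200 camera calls.

## Working session

There is one attempt and no reset: what is moved stays moved. The work goes in short steps, Python scripts to look and compute and a shell command to move; the robot and the scene stay as the last step left them, time stands still between calls to the robot, and variables do not carry over. Pictures are saved under pics/ and viewed, about 12 in all and at most 16, crops included, and the job is handed in when it is done.

```bash
mkdir -p pics; cat > h.py <<'E'
from plant import *
import numpy as np, cv2
def shot(n,save=None):
    c=read_camera(n)
    if save: cv2.imwrite('pics/'+save,c['pixels'][...,::-1])
    return c
def ray(c,uv):
    K=np.array([[c['fx'],0,c['cx']],[0,c['fy'],c['cy']],[0,0,1.]])
    p=cv2.undistortPoints(np.array(uv,float).reshape(-1,1,2),K,np.array(c['dist'],float)).reshape(-1,2)
    E=np.array(c['extrinsics']); d=np.c_[p[:,0],-p[:,1],-np.ones(len(p))]@E[:3,:3].T
    return E[:3,3],d
def onz(c,uv,z):
    o,d=ray(c,uv); return (o+d*((z-o[2])/d[:,2])[:,None])[:,:2]
def proj(c,P):
    E=np.array(c['extrinsics']); q=(np.array(P,float)-E[:3,3])@E[:3,:3]
    K=np.array([[c['fx'],0,c['cx']],[0,c['fy'],c['cy']],[0,0,1.]])
    q=q*[1,-1,-1]
    return cv2.projectPoints(q.reshape(-1,1,3),np.zeros(3),np.zeros(3),K,np.array(c['dist'],float))[0].reshape(-1,2)
E
python3 - <<'E'
from h import *
import pickle
for n in('top','side'):
    c=shot(n,n+'0.png'); pickle.dump(c,open(n+'0.pkl','wb')); print(n,np.round(c['extrinsics'],2).tolist(),c['fx'],c['dist'])
    cv2.imwrite(f'pics/{n}0x.png',cv2.resize(c['pixels'][...,::-1],(800,600),interpolation=cv2.INTER_CUBIC))
o=get_obs(); print(o['t'],np.round(o['orientation'],3).tolist(),o['gripper_width'],o['wrist_force'])
E
```

```text
top [[0.0, 0.99, -0.14, 353.25], [-1.0, -0.0, -0.02, -2.75], [-0.02, 0.14, 0.99, 1050.41], [0.0, 0.0, 0.0, 1.0]] 466.82453673517483 [-0.00059626  0.          0.          0.          0.        ]
side [[0.99, 0.06, -0.09, 413.24], [-0.11, 0.56, -0.82, -896.72], [0.0, 0.83, 0.56, 647.0], [0.0, 0.0, 0.0, 1.0]] 370.0681220584147 [-0.10810137  0.          0.          0.          0.        ]
0.1 [[-0.0, 0.373, -0.928], [0.001, -0.928, -0.373], [-1.0, -0.001, -0.0]] 85.62788089388995 [0.1483357  0.11856882 0.60193061]
```

View pics/top0x.png

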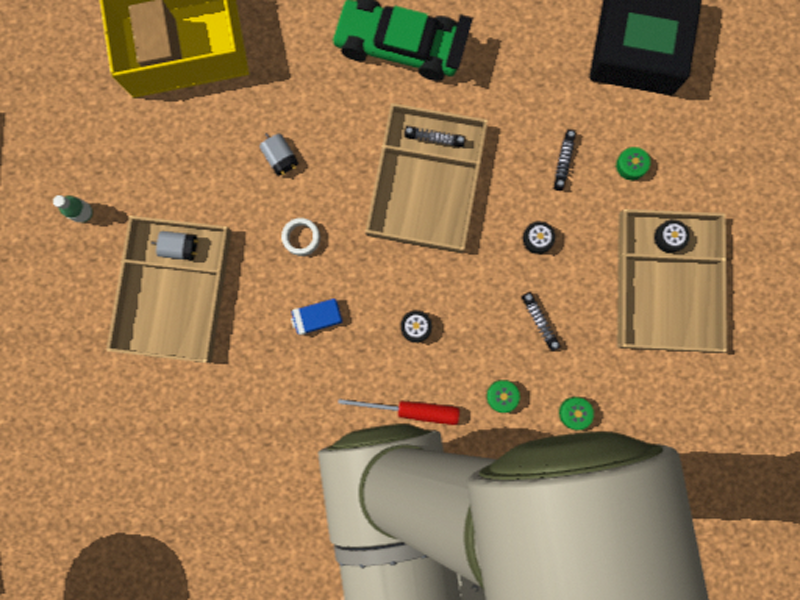

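View pics/side0x.png

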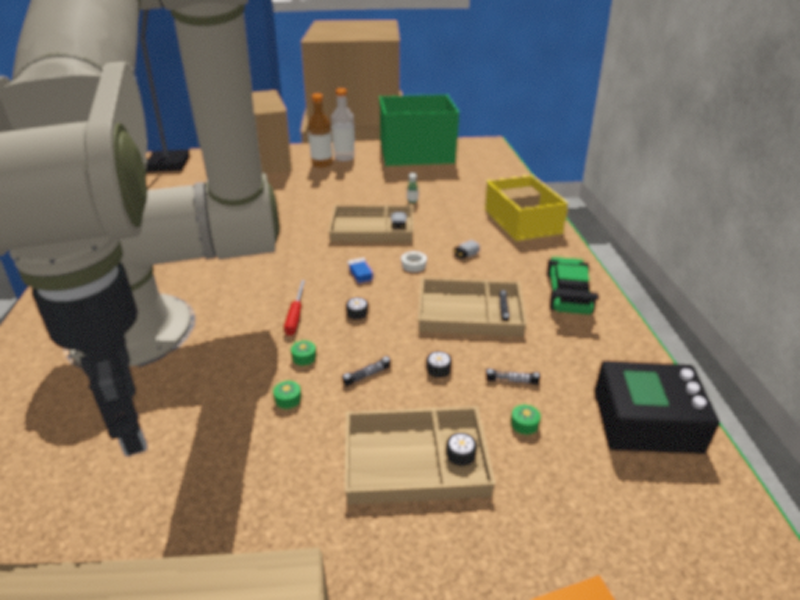

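The top view (800x600 scale) shows:
- **Trays:** motor tray at left (165,290), shock tray at centre (430,180), wheel tray at right (675,280).
- **Parts:** wheels at (540,237) and (416,326), shocks at (566,160) and (542,322), motor at (279,154).
- **Look-alikes:** green discs at (634,163), (503,396) and (577,413). They are the wrong colour, so I leave them, and the same goes for the tape (300,237) and the battery (318,316).

The black and silver wheels fit the description. Next I measure and confirm them in a crop.

```bash
cat > m.py <<'E'
from h import *
import pickle
c=pickle.load(open('top0.pkl','rb')); im=c['pixels']; s=1.5625
hsv=cv2.cvtColor(im,cv2.COLOR_RGB2HSV)
def comp(x,y,r,mask):
    x,y=x/s,y/s; R=r/s; m=np.zeros(mask.shape,np.uint8); cv2.circle(m,(int(x),int(y)),int(R),1,-1)
    return np.argwhere((m>0)&mask)[:,::-1].astype(float)
sat,v=hsv[...,1],hsv[...,2]
part=(sat<85)
for n,x,y in(('w1',540,237),('w2',416,326)):
    p=comp(x,y,26,part); (cx,cy),rad=cv2.minEnclosingCircle(p.astype(np.float32)); 
    b=comp(x,y,14,(v>110)&(sat<85))
    q=onz(c,[[cx,cy],b.mean(0)],22); print(n,len(p),np.round(q,1).tolist(),'rad mm',round(rad*1050/467,1))
for n,x,y in(('s1',566,160),('s2',542,322)):
    p=comp(x,y,46,part); q=onz(c,p,10); r=cv2.minAreaRect(q.astype(np.float32)); bx=cv2.boxPoints(r)
    m=q.mean(0); u=np.linalg.svd(q-m,full_matrices=False)[2][0]
    print(n,len(p),np.round(r[0],1),np.round(r[1],1),'mean',np.round(m,1),'yaw',round(np.arctan2(u[1],u[0]),3))
p=comp(279,154,36,part); q=onz(c,p,14); r=cv2.minAreaRect(q.astype(np.float32)); m=q.mean(0);u=np.linalg.svd(q-m,full_matrices=False)[2][0]
print('motor',len(p),r,m.round(1),'yaw',round(np.arctan2(u[1],u[0]),3))
# tray rim outer corners (front-left, front-right, back-right, back-left) by eye
T={'motor':[(108,350),(208,361),(228,228),(131,217)],'shock':[(367,235),(466,249),(488,121),(392,107)],'wheel':[(620,349),(727,352),(725,214),(623,211)]}
for k,t in T.items():
    q=onz(c,np.array(t)/s,28); d=lambda i,j:round(float(np.hypot(*(q[i]-q[j]))),1)
    ax=(q[2]+q[3]-q[0]-q[1])/2; ay=(q[0]+q[3]-q[1]-q[2])/2; ux=ax/np.hypot(*ax)
    o=(q[0]+q[1])/2+ux*66
    print(k,'size',d(0,3),d(1,2),d(0,1),d(2,3),'origin',o.round(1),'yaw',round(np.arctan2(ax[1],ax[0]),3),round(np.arctan2(-ay[0],ay[1]),3))
big=cv2.resize(im[60:270,50:480],None,fx=1.86,fy=1.86,interpolation=cv2.INTER_CUBIC)[...,::-1]
cv2.imwrite('pics/crop1.png',big)
E
python3 m.py
```

```text
w1 302 [[556.9, -168.9], [559.9, -170.3]] rad mm 23.0
w2 288 [[429.9, 6.8], [430.9, 6.9]] rad mm 22.0
s1 256 [ 676.2 -210.3] [17.2 92.7] mean [ 676.2 -210.8] yaw 2.907
s2 260 [ 437.4 -170.7] [87.8 16.4] mean [ 437.9 -170.7] yaw -2.654
motor 376 ((688.5750732421875, 211.9073486328125), (66.71006774902344, 38.552101135253906), 32.11348342895508) [686.8 210.9] yaw -2.562
motor size 192.8 191.3 143.3 142.5 origin [453.5 361.5] yaw -0.115 -0.112
shock size 193.8 192.1 142.6 141.7 origin [614.4  -6.2] yaw -0.179 -0.151
wheel size 196.3 195.3 147.0 143.8 origin [ 461.6 -354. ] yaw -0.051 -0.03
```

View pics/crop1.png

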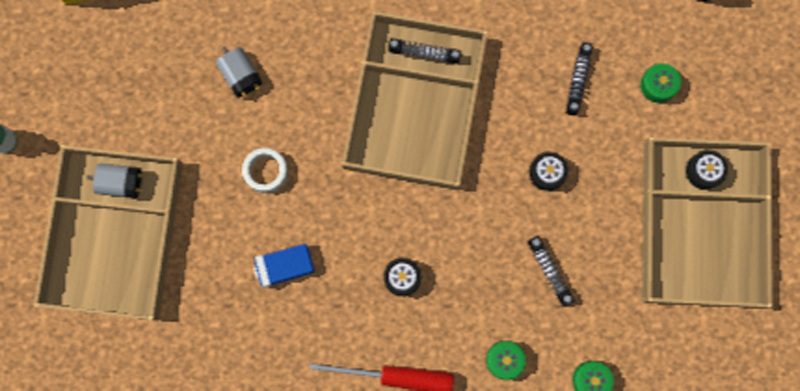

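The crop confirms it: the black and silver wheels sit at (549,171) and (402,276), and the green discs are decoys. In both views the shocks lie nearly along world x, not y as the text says. I go by the images, since the measured 92x17 mm size fits. Starting with wheel 1 (558,-169): turn the jaws to world x and descend, then traverse.

```bash
cat > d.py <<'E'
import sys; from h import *
# d.py x y z psi: remaining shift in the tool frame as it will be after the turn
x,y,z,psi=map(float,sys.argv[1:5]); o=get_obs(); R=np.array(o['orientation']); p=np.array(o['tcp_pos'])
cur=np.degrees(np.arctan2(R[1,1],R[0,1])); a=np.radians(psi)
Rt=np.array([[0,np.cos(a),np.sin(a)],[0,np.sin(a),-np.cos(a)],[-1,0,0]]); Rt[:,2]=np.cross(Rt[:,0],Rt[:,1])
D=np.array([x,y,z])-p
print('t %.1f'%o['t'],'tcp',p.round(1),'psi %.1f tilt %.1f'%(cur,np.degrees(np.arccos(min(1,-R[2,0])))),'F',np.round(o['wrist_force'],1),'w %.1f'%o['gripper_width'])
print(' turn tx %.1f | shift after turn'%(-((psi-cur+180)%360-180)),(Rt.T@D).round(1),'| shift now',(R.T@D).round(1))
E
python3 -m jog '{"linear":[[14,0,0],[14,0,0],[14,0,0],[14,0,0],[14,0,0],[14,0,0],[14,0,0],[14,0,0],[14,0,0],[14,0,0]],"twist":[[-6.6,0,0],[-6.6,0,0],[-6.6,0,0],[-6.6,0,0],[-6.6,0,0],[-6.6,0,0],[-6.6,0,0],[-6.6,0,0],[-6.6,0,0],[-6.6,0,0]]}' 75 40
python3 d.py 558 -169 100 -2
```

```text
t: 0.93
tcp_pos: [195.6, -487.0, 101.4]
orientation: [[-0.0, 1.0, -0.031], [0.001, -0.031, -1.0], [-1.0, -0.0, -0.001]]
wrist_force: [-0.5, -0.4, 0.1]
gripper_width: 63.9
t 0.9 tcp [ 195.6 -487.   101.4] psi -1.8 tilt 0.0 F [-0.5 -0.4  0.1] w 63.9
 turn tx 0.2 | shift after turn [   1.4  351.1 -330.4] | shift now [   1.5  352.3 -329.2]
```

```bash
python3 -m jog '{"linear":[[0,29.3,-27.5],[0,29.3,-27.5],[0,29.3,-27.5],[0,29.3,-27.5],[0,29.3,-27.5],[0,29.3,-27.5],[0,29.3,-27.5],[0,29.3,-27.5],[0,29.3,-27.5],[0,29.3,-27.5],[0,29.3,-27.5],[0,29.3,-27.5]],"twist":[[0,0,0],[0,0,0],[0,0,0],[0,0,0],[0,0,0],[0,0,0],[0,0,0],[0,0,0],[0,0,0],[0,0,0],[0,0,0],[0,0,0]]}' >/dev/null
python3 -m jog '{"linear":[[0,0,0],[0,0,0]],"twist":[[0,0,0],[0,0,0]]}' >/dev/null
python3 d.py 558 -169 12.5 -2
```

```text
t 2.1 tcp [ 559.8 -168.9  101.6] psi -1.9 tilt 0.1 F [-0.  -0.9  0.1] w 64.0
 turn tx 0.1 | shift after turn [89.1 -1.8  0.2] | shift now [89.1 -1.7  0.2]
```

```bash
python3 -m jog '{"linear":[[30,0,0],[30,0,0],[19,0,0],[10,0,0],[0,0,0]],"twist":[[0,0,0],[0,0,0],[0,0,0],[0,0,0],[0,0,0]]}'
python3 -m jog '{"linear":[[0,0,0],[0,0,0],[0,0,0],[0,0,0],[0,0,0],[0,0,0]],"twist":[[0,0,0],[0,0,0],[0,0,0],[0,0,0],[0,0,0],[0,0,0]]}' 0 40
python3 -m jog '{"linear":[[-15,0,0],[-25,0,0],[-30,0,0],[0,0,0]],"twist":[[0,0,0],[0,0,0],[0,0,0],[0,0,0]]}'
python3 d.py 463 -320 82 -2
python3 -c "
from h import *
c=shot('side'); cv2.imwrite('pics/g1.png',cv2.resize(c['pixels'][120:300,150:400],(750,540))[...,::-1])"
```

```text
t: 2.52
tcp_pos: [557.5, -170.8, 11.4]
orientation: [[-0.004, 0.999, -0.038], [0.002, -0.038, -0.999], [-1.0, -0.004, -0.002]]
wrist_force: [0.4, 0.5, -0.2]
gripper_width: 64.5
t: 3.02
tcp_pos: [559.9, -171.1, 14.9]
orientation: [[0.002, 0.999, -0.037], [-0.002, -0.037, -0.999], [-1.0, 0.002, 0.001]]
wrist_force: [-1.5, -1.3, 7.0]
gripper_width: 44.7
t: 3.35
tcp_pos: [561.6, -171.6, 89.2]
orientation: [[0.008, 0.999, -0.037], [-0.004, -0.037, -0.999], [-1.0, 0.009, 0.004]]
wrist_force: [-0.2, -0.2, 0.4]
gripper_width: 44.7
t 3.4 tcp [ 561.6 -171.6   89.2] psi -2.1 tilt 0.5 F [-0.2 -0.2  0.4] w 44.7
 turn tx -0.1 | shift after turn [  7.2 -93.3 151.8] | shift now [  7.  -93.1 151.9]
```

View pics/g1.png

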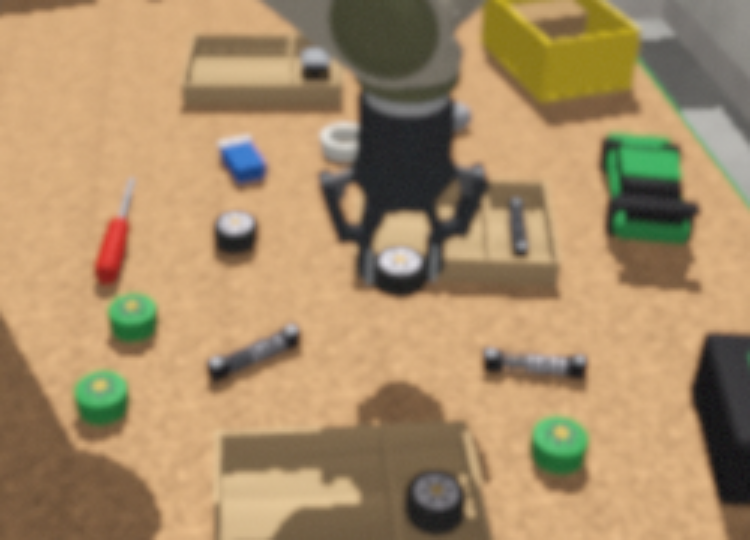

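The wheel is held between the fingers at (400,265). The measured z (89) is higher than commanded (~83), so I check whether it settles.

```bash
python3 -m jog '{"linear":[[0,-20,30],[0,-20,30],[0,-20,30],[0,-20,30],[0,-13,32],[0,0,0],[0,0,0]],"twist":[[0,0,0],[0,0,0],[0,0,0],[0,0,0],[0,0,0],[0,0,0],[0,0,0]]}'
python3 -m jog '{"linear":[[0,0,0],[0,0,0],[0,0,0]],"twist":[[0,0,0],[0,0,0],[0,0,0]]}'
python3 d.py 463 -321 20 -2
```

```text
t: 3.98
tcp_pos: [459.6, -320.0, 82.7]
orientation: [[-0.001, 0.999, -0.04], [0.001, -0.04, -0.999], [-1.0, -0.001, -0.001]]
wrist_force: [0.8, 1.3, -0.5]
gripper_width: 44.6
t: 4.23
tcp_pos: [461.1, -317.9, 83.1]
orientation: [[-0.0, 0.999, -0.035], [0.0, -0.035, -0.999], [-1.0, -0.0, -0.0]]
wrist_force: [0.5, -0.5, -0.0]
gripper_width: 44.8
t 4.2 tcp [ 461.1 -317.9   83.1] psi -2.0 tilt 0.0 F [ 0.5 -0.5 -0. ] w 44.8
 turn tx -0.0 | shift after turn [63.1  2.   3.1] | shift now [63.1  2.   3.1]
```

```bash
python3 -m jog '{"linear":[[25,2,3],[20,0,0],[10,0,0],[0,0,0],[4,0,0],[3,0,0],[2,0,0],[0,0,0],[0,0,0],[0,0,0]],"twist":[[0,0,0],[0,0,0],[0,0,0],[0,0,0],[0,0,0],[0,0,0],[0,0,0],[0,0,0],[0,0,0],[0,0,0]]}'
```

```text
t: 5.07
tcp_pos: [462.7, -322.1, 19.7]
orientation: [[0.0, 0.999, -0.037], [-0.0, -0.037, -0.999], [-1.0, 0.0, 0.0]]
wrist_force: [0.1, 0.5, -0.2]
gripper_width: 44.6
```

```bash
python3 -m jog '{"linear":[[1,0,0],[0,0,0],[0,0,0]],"twist":[[0,0,0],[0,0,0],[0,0,0]]}'
python3 -m jog '{"linear":[[0,0,0],[0,0,0],[0,0,0],[0,0,0]],"twist":[[0,0,0],[0,0,0],[0,0,0],[0,0,0]]}' 75
python3 -m jog '{"linear":[[-15,0,0],[-25,0,0],[-25,0,0],[0,0,0],[0,0,0]],"twist":[[0,0,0],[0,0,0],[0,0,0],[0,0,0],[0,0,0]]}'
python3 d.py 430.5 7 85 -2
python3 -c "
from h import *
for n in('top','side'):
  c=shot(n,n+'1.png')"
```

```text
t: 5.32
tcp_pos: [462.7, -322.2, 18.9]
orientation: [[0.001, 0.999, -0.037], [-0.001, -0.037, -0.999], [-1.0, 0.001, 0.001]]
wrist_force: [-2.0, 0.6, 5.8]
gripper_width: 44.7
t: 5.65
tcp_pos: [462.4, -321.9, 18.1]
orientation: [[-0.0, 0.999, -0.037], [0.0, -0.037, -0.999], [-1.0, -0.0, -0.0]]
wrist_force: [-0.2, 0.1, -0.3]
gripper_width: 64.0
t: 6.07
tcp_pos: [462.9, -322.4, 84.2]
orientation: [[0.002, 0.999, -0.037], [-0.002, -0.037, -0.999], [-1.0, 0.002, 0.002]]
wrist_force: [0.6, -0.0, -0.3]
gripper_width: 64.0
t 6.1 tcp [ 462.9 -322.4   84.2] psi -2.1 tilt 0.1 F [ 0.6 -0.  -0.3] w 64.0
 turn tx -0.1 | shift after turn [  -0.8  -43.9 -328. ] | shift now [  -1.4  -44.6 -327.9]
```

Wheel 1 is released, with a light 6 N contact. On to wheel 2.

```bash
python3 -m jog '{"linear":[[0,-4.9,-36.4],[0,-4.9,-36.4],[0,-4.9,-36.4],[0,-4.9,-36.4],[0,-4.9,-36.4],[0,-4.9,-36.4],[0,-4.9,-36.4],[0,-4.9,-36.4],[0,-4.9,-36.4],[0,0,0],[0,0,0],[0,0,0]],"twist":[[0,0,0],[0,0,0],[0,0,0],[0,0,0],[0,0,0],[0,0,0],[0,0,0],[0,0,0],[0,0,0],[0,0,0],[0,0,0],[0,0,0]]}'
python3 d.py 430.5 7 15 -2
```

```text
t: 7.17
tcp_pos: [430.4, 6.8, 82.8]
orientation: [[-0.001, 0.999, -0.037], [0.0, -0.037, -0.999], [-1.0, -0.001, -0.0]]
wrist_force: [0.5, 0.7, -0.1]
gripper_width: 63.9
t 7.2 tcp [430.4   6.8  82.8] psi -2.1 tilt 0.1 F [ 0.5  0.7 -0.1] w 63.9
 turn tx -0.1 | shift after turn [67.8  0.1 -0.2] | shift now [67.8  0.1 -0.2]
```

View pics/side1.png

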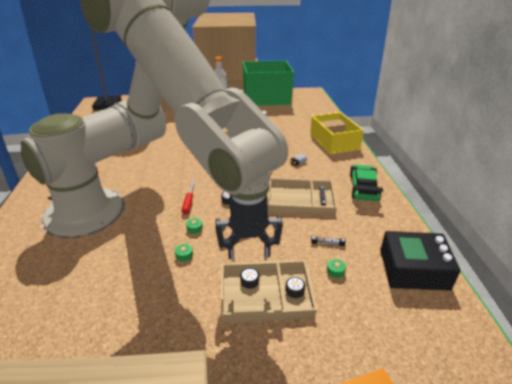

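Wheel 1 lies flat in its bay at (250,277). Picking wheel 2.

```bash
python3 -m jog '{"linear":[[25,0,0],[25,0,0],[13,0,0],[5,0,0],[0,0,0],[0,0,0]],"twist":[[0,0,0],[0,0,0],[0,0,0],[0,0,0],[0,0,0],[0,0,0]]}'
python3 -m jog '{"linear":[[0,0,0],[0,0,0],[0,0,0],[0,0,0],[0,0,0],[0,0,0]],"twist":[[0,0,0],[0,0,0],[0,0,0],[0,0,0],[0,0,0],[0,0,0]]}' 0 40
python3 -m jog '{"linear":[[-15,0,0],[-25,0,0],[-28,0,0],[0,0,0]],"twist":[[0,0,0],[0,0,0],[0,0,0],[0,0,0]]}'
python3 -m jog '{"linear":[[0,4,35.7],[0,4,35.7],[0,4,35.7],[0,4,35.7],[0,4,35.7],[0,4,35.7],[0,4,35.7],[0,4,35.7],[0,4,35.7],[0,4,35.7],[0,4,35.5],[0,0,0]],"twist":[[0,0,0],[0,0,0],[0,0,0],[0,0,0],[0,0,0],[0,0,0],[0,0,0],[0,0,0],[0,0,0],[0,0,0],[0,0,0],[0,0,0]]}'
python3 -m jog '{"linear":[[0,0,0],[0,0,0]],"twist":[[0,0,0],[0,0,0]]}' >/dev/null
python3 d.py 460.5 -387 20 -2
```

```text
t: 7.67
tcp_pos: [430.9, 6.3, 15.6]
orientation: [[0.0, 0.999, -0.038], [-0.0, -0.038, -0.999], [-1.0, 0.0, 0.0]]
wrist_force: [-0.1, -0.8, 0.7]
gripper_width: 64.2
t: 8.17
tcp_pos: [431.2, 6.7, 16.4]
orientation: [[0.002, 0.999, -0.037], [-0.001, -0.037, -0.999], [-1.0, 0.002, 0.001]]
wrist_force: [-2.0, -1.6, 5.3]
gripper_width: 44.5
t: 8.5
tcp_pos: [433.0, 6.5, 87.9]
orientation: [[0.008, 0.999, -0.037], [-0.002, -0.037, -0.999], [-1.0, 0.008, 0.002]]
wrist_force: [1.3, -0.9, 0.5]
gripper_width: 44.8
t: 9.5
tcp_pos: [459.5, -392.6, 83.5]
orientation: [[0.002, 0.999, -0.041], [-0.004, -0.041, -0.999], [-1.0, 0.002, 0.003]]
wrist_force: [1.0, -0.5, 0.2]
gripper_width: 44.3
t 9.7 tcp [ 459.8 -386.2   83.1] psi -2.1 tilt 0.0 F [-0.  -0.5 -0.2] w 44.7
 turn tx -0.1 | shift after turn [63.1  0.7  0.8] | shift now [63.1  0.8  0.8]
```

```bash
python3 -m jog '{"linear":[[25,1,1],[20,0,0],[10,0,0],[4,0,0],[2,0,0],[1.5,0,0],[0.5,0,0],[0,0,0],[0,0,0]],"twist":[[0,0,0],[0,0,0],[0,0,0],[0,0,0],[0,0,0],[0,0,0],[0,0,0],[0,0,0],[0,0,0]]}'
python3 -m jog '{"linear":[[0.6,0,0],[0,0,0],[0,0,0]],"twist":[[0,0,0],[0,0,0],[0,0,0]]}'
```

```text
t: 10.42
tcp_pos: [461.2, -388.1, 20.9]
orientation: [[0.001, 0.999, -0.037], [-0.001, -0.037, -0.999], [-1.0, 0.001, 0.001]]
wrist_force: [0.2, -0.3, 0.4]
gripper_width: 44.3
t: 10.67
tcp_pos: [461.2, -388.1, 20.5]
orientation: [[0.001, 0.999, -0.037], [-0.001, -0.037, -0.999], [-1.0, 0.001, 0.001]]
wrist_force: [-2.0, 0.9, 5.1]
gripper_width: 44.5
```

```bash
python3 -m jog '{"linear":[[0,0,0],[0,0,0],[0,0,0],[0,0,0]],"twist":[[0,0,0],[0,0,0],[0,0,0],[0,0,0]]}' 75
python3 -m jog '{"linear":[[-15,0,0],[-25,0,0],[-25,0,0],[0,0,0],[0,0,0]],"twist":[[0,0,0],[0,0,0],[0,0,0],[0,0,0],[0,0,0]]}'
python3 -m jog '{"linear":[[0,0,-35],[0,0,-35],[0,0,-35],[0,0,-35],[0,0,-35],[0,0,-35],[0,0,0],[0,0,0]],"twist":[[0,0,0],[0,0,0],[0,0,0],[0,0,0],[0,0,0],[0,0,0],[0,0,0],[0,0,0]]}' 45
python3 -m jog '{"linear":[[0,0,0],[0,0,0],[0,0,0],[0,0,0],[0,0,0],[0,0,0],[0,0,0],[0,0,0],[0,0,0],[0,0,0],[0,0,0]],"twist":[[6.65,0,0],[6.65,0,0],[6.65,0,0],[6.65,0,0],[6.65,0,0],[6.65,0,0],[6.65,0,0],[6.65,0,0],[6.65,0,0],[0,0,0],[0,0,0]]}'
python3 d.py 437.6 -170.7 15 -62
```

```text
t: 11.0
tcp_pos: [460.9, -387.8, 19.5]
orientation: [[-0.0, 0.999, -0.037], [0.0, -0.037, -0.999], [-1.0, -0.0, -0.0]]
wrist_force: [1.2, 0.6, -0.7]
gripper_width: 64.0
t: 11.42
tcp_pos: [461.3, -388.3, 85.7]
orientation: [[0.001, 0.999, -0.037], [-0.002, -0.037, -0.999], [-1.0, 0.002, 0.002]]
wrist_force: [0.6, -0.3, -1.7]
gripper_width: 64.5
t: 12.08
tcp_pos: [468.4, -176.4, 83.8]
orientation: [[-0.002, 0.999, -0.035], [0.001, -0.035, -0.999], [-1.0, -0.002, -0.001]]
wrist_force: [-0.3, -1.2, 0.6]
gripper_width: 38.3
t: 13.0
tcp_pos: [468.5, -178.7, 84.2]
orientation: [[-0.001, 0.472, -0.882], [0.0, -0.882, -0.472], [-1.0, -0.001, 0.0]]
wrist_force: [-0.8, -0.2, -0.0]
gripper_width: 38.3
t 13.0 tcp [ 468.5 -178.7   84.2] psi -61.8 tilt 0.0 F [-0.8 -0.2 -0. ] w 38.3
 turn tx 0.2 | shift after turn [ 69.2 -21.6  23.5] | shift now [ 69.2 -21.6  23.4]
```

```bash
python3 -m jog '{"linear":[[0,-11,12],[20,-10.5,11.5],[20,0,0],[15,0,0],[9,0,0],[4,0,0],[0,0,0],[0,0,0],[0,0,0]],"twist":[[0,0,0],[0,0,0],[0,0,0],[0,0,0],[0,0,0],[0,0,0],[0,0,0],[0,0,0],[0,0,0]]}'
python3 -m jog '{"linear":[[0,0,0],[0,0,0],[0,0,0],[0,0,0],[0,0,0],[0,0,0]],"twist":[[0,0,0],[0,0,0],[0,0,0],[0,0,0],[0,0,0],[0,0,0]]}' 0 40
python3 -m jog '{"linear":[[-15,0,0],[-25,0,0],[-30,0,0],[0,0,0],[0,0,0],[0,0,0]],"twist":[[0,0,0],[0,0,0],[0,0,0],[0,0,0],[0,0,0],[0,0,0]]}'
python3 d.py 590.7 -2.3 85 -9.5
python3 -c "
from h import *
c=shot('side'); p=proj(c,[get_obs()['tcp_pos']])[0].astype(int); print(p)
cv2.imwrite('pics/g2.png',cv2.resize(c['pixels'][p[1]-60:p[1]+60,p[0]-80:p[0]+80],(640,480))[...,::-1])"
```

```text
t: 13.75
tcp_pos: [438.3, -170.4, 17.4]
orientation: [[0.001, 0.47, -0.882], [-0.001, -0.882, -0.47], [-1.0, 0.001, -0.001]]
wrist_force: [0.6, 0.1, -0.3]
gripper_width: 38.4
t: 14.25
tcp_pos: [438.2, -170.3, 17.4]
orientation: [[0.001, 0.47, -0.883], [-0.001, -0.883, -0.47], [-1.0, 0.001, -0.0]]
wrist_force: [-1.9, 0.1, 4.6]
gripper_width: 15.8
t: 14.75
tcp_pos: [437.6, -169.9, 86.2]
orientation: [[-0.001, 0.47, -0.883], [0.0, -0.883, -0.47], [-1.0, -0.001, 0.0]]
wrist_force: [-0.9, -0.8, -0.7]
gripper_width: 16.3
t 14.8 tcp [ 437.6 -169.9   86.2] psi -62.0 tilt 0.0 F [-0.9 -0.8 -0.7] w 16.3
 turn tx -52.5 | shift after turn [   1.2  123.3 -190.5] | shift now [   1.2  -76.  -213.9]
[232 213]
```

View pics/g2.png

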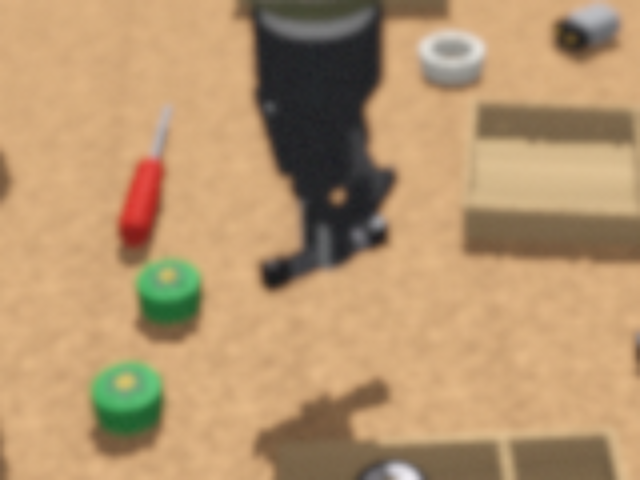

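Shock held level at (325,245) in the crop. Carrying it to the shock tray, turning to its yaw.

```bash
python3 -m jog '{"linear":[[0,0,0],[0,0,0],[0,0,0],[0,0,0],[0,0,0],[0,0,0],[0,0,0],[0,0,0],[0,0,0]],"twist":[[-5.8,0,0],[-5.8,0,0],[-5.8,0,0],[-5.8,0,0],[-5.8,0,0],[-5.8,0,0],[-5.8,0,0],[-5.8,0,0],[-5.8,0,0]]}' >/dev/null
python3 -m jog '{"linear":[[0,15.4,-23.8],[0,15.4,-23.8],[0,15.4,-23.8],[0,15.4,-23.8],[0,15.4,-23.8],[0,15.4,-23.8],[0,15.4,-23.8],[0,15.4,-23.8],[0,0,0],[0,0,0],[0,0,0]],"twist":[[0,0,0],[0,0,0],[0,0,0],[0,0,0],[0,0,0],[0,0,0],[0,0,0],[0,0,0],[0,0,0],[0,0,0],[0,0,0]]}'
python3 d.py 590.7 -2.3 22 -9.5
```

```text
t: 16.47
tcp_pos: [590.8, -3.6, 85.5]
orientation: [[-0.002, 0.985, -0.17], [0.0, -0.17, -0.985], [-1.0, -0.002, 0.0]]
wrist_force: [-0.4, 0.5, -1.0]
gripper_width: 16.0
t 16.5 tcp [590.8  -3.6  85.5] psi -9.8 tilt 0.1 F [-0.4  0.5 -1. ] w 16.0
 turn tx -0.3 | shift after turn [63.5 -0.3 -1.2] | shift now [63.5 -0.2 -1.2]
```

```bash
python3 -m jog '{"linear":[[25,0,-1],[20,0,0],[10,0,0],[5,0,0],[2,0,0],[0.5,0,0],[0,0,0],[0,0,0],[0,0,0]],"twist":[[0,0,0],[0,0,0],[0,0,0],[0,0,0],[0,0,0],[0,0,0],[0,0,0],[0,0,0],[0,0,0]]}'
python3 -m jog '{"linear":[[1,0,0],[0,0,0],[0,0,0]],"twist":[[0,0,0],[0,0,0],[0,0,0]]}'
```

```text
t: 17.22
tcp_pos: [592.2, -2.5, 24.9]
orientation: [[0.001, 0.985, -0.17], [-0.0, -0.17, -0.985], [-1.0, 0.001, 0.0]]
wrist_force: [-1.2, 0.1, -0.9]
gripper_width: 15.9
t: 17.47
tcp_pos: [591.8, -2.4, 23.3]
orientation: [[0.0, 0.985, -0.17], [-0.0, -0.17, -0.985], [-1.0, 0.0, -0.0]]
wrist_force: [-0.2, 0.1, 0.0]
gripper_width: 16.0
```

```bash
python3 -m jog '{"linear":[[1,0,0],[0,0,0],[0,0,0]],"twist":[[0,0,0],[0,0,0],[0,0,0]]}'
python3 -m jog '{"linear":[[0.8,0,0],[0,0,0],[0,0,0]],"twist":[[0,0,0],[0,0,0],[0,0,0]]}'
```

```text
t: 17.72
tcp_pos: [591.8, -2.4, 22.1]
orientation: [[-0.0, 0.985, -0.17], [0.0, -0.17, -0.985], [-1.0, -0.0, -0.0]]
wrist_force: [1.0, -0.1, -0.8]
gripper_width: 15.8
t: 17.97
tcp_pos: [591.9, -2.4, 21.5]
orientation: [[0.0, 0.985, -0.17], [-0.0, -0.17, -0.985], [-1.0, 0.0, 0.0]]
wrist_force: [-0.2, -0.1, 1.3]
gripper_width: 16.0
```

```bash
python3 -m jog '{"linear":[[0,0,0],[0,0,0],[0,0,0],[0,0,0]],"twist":[[0,0,0],[0,0,0],[0,0,0],[0,0,0]]}' 38
python3 -m jog '{"linear":[[-15,0,0],[-25,0,0],[-25,0,0],[0,0,0],[0,0,0]],"twist":[[0,0,0],[0,0,0],[0,0,0],[0,0,0],[0,0,0]]}'
python3 d.py 676.2 -210.5 86 -9.5
python3 -m jog '{"linear":[[0,19.5,31.9],[0,19.5,31.9],[0,19.5,31.9],[0,19.5,31.9],[0,19.5,31.9],[0,19.5,31.9],[0,0,0],[0,0,0]],"twist":[[0,0,0],[0,0,0],[0,0,0],[0,0,0],[0,0,0],[0,0,0],[0,0,0],[0,0,0]]}' 45
python3 -m jog '{"linear":[[0,0,0],[0,0,0],[0,0,0],[0,0,0],[0,0,0],[0,0,0],[0,0,0],[0,0,0],[0,0,0],[0,0,0],[0,0,0],[0,0,0]],"twist":[[-7.1,0,0],[-7.1,0,0],[-7.1,0,0],[-7.1,0,0],[-7.1,0,0],[-7.1,0,0],[-7.1,0,0],[-7.1,0,0],[-7.1,0,0],[-7.1,0,0],[-7.1,0,0],[-7.1,0,0]]}' >/dev/null
python3 -m jog '{"linear":[[0,0,0],[0,0,0]],"twist":[[0,0,0],[0,0,0]]}' > /dev/null
python3 d.py 676.2 -210.5 17 76.5
python3 -c "
from h import *
c=shot('side','side2.png'); cv2.imwrite('pics/side2c.png',cv2.resize(c['pixels'][140:340,180:400],(660,600))[...,::-1])"
```

```text
t: 18.3
tcp_pos: [591.8, -2.4, 21.4]
orientation: [[-0.0, 0.985, -0.17], [0.0, -0.17, -0.985], [-1.0, -0.0, -0.0]]
wrist_force: [-0.5, 0.2, -0.6]
gripper_width: 32.4
t: 18.72
tcp_pos: [592.4, -2.5, 87.5]
orientation: [[0.002, 0.985, -0.17], [-0.0, -0.17, -0.985], [-1.0, 0.003, 0.0]]
wrist_force: [0.3, 0.1, 0.2]
gripper_width: 32.2
t 18.7 tcp [592.4  -2.5  87.5] psi -9.8 tilt 0.1 F [0.3 0.1 0.2] w 32.2
 turn tx -0.3 | shift after turn [  1.5 117.  191.3] | shift now [  1.8 117.9 190.8]
t: 19.38
tcp_pos: [674.0, -212.4, 84.0]
orientation: [[-0.002, 0.985, -0.172], [0.001, -0.172, -0.985], [-1.0, -0.003, -0.001]]
wrist_force: [-0.7, 0.8, -1.4]
gripper_width: 38.4
t 20.6 tcp [ 674.3 -209.7   85.7] psi 75.3 tilt 0.1 F [ 0.1 -0.7 -0.1] w 38.1
 turn tx -1.2 | shift after turn [68.7 -0.3  2. ] | shift now [68.7 -0.3  2.1]
```

View pics/side2c.png

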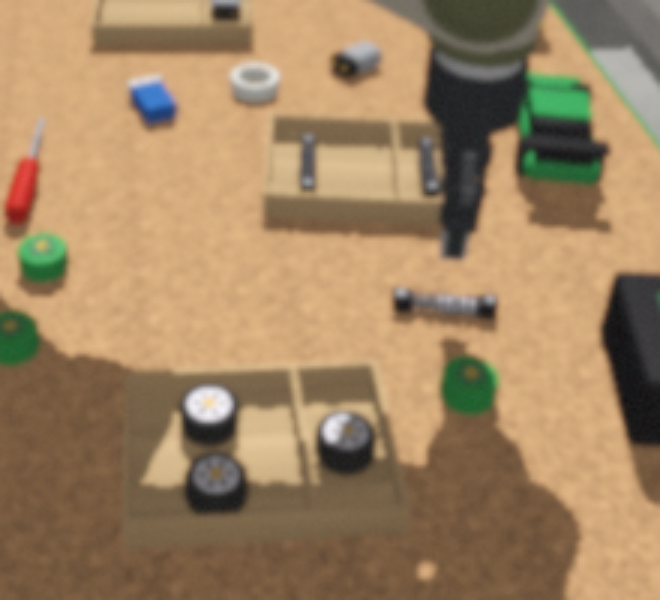

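Both wheels lie flat side by side (210,412) and (216,482). Shock 1 lies along tray y at (308,160), and the gripper is above shock 2 (445,303). Picking it.

```bash
python3 -m jog '{"linear":[[20,0,1],[20,0,1],[15,0,0],[9,0,0],[4,0,0],[0,0,0],[0,0,0],[0,0,0]],"twist":[[-1.2,0,0],[0,0,0],[0,0,0],[0,0,0],[0,0,0],[0,0,0],[0,0,0],[0,0,0]]}'
python3 -m jog '{"linear":[[0,0,0],[0,0,0],[0,0,0],[0,0,0],[0,0,0],[0,0,0]],"twist":[[0,0,0],[0,0,0],[0,0,0],[0,0,0],[0,0,0],[0,0,0]]}' 0 40
python3 -m jog '{"linear":[[-15,0,0],[-25,0,0],[-30,0,0],[0,0,0],[0,0,0],[0,0,0]],"twist":[[0,0,0],[0,0,0],[0,0,0],[0,0,0],[0,0,0],[0,0,0]]}'
python3 d.py 639 -10.5 85 -9.5
```

```text
t: 21.27
tcp_pos: [677.1, -211.6, 19.6]
orientation: [[0.002, 0.232, 0.973], [-0.001, 0.973, -0.232], [-1.0, -0.0, 0.002]]
wrist_force: [-0.2, 1.2, -0.3]
gripper_width: 38.6
t: 21.77
tcp_pos: [677.0, -211.6, 19.4]
orientation: [[0.001, 0.231, 0.973], [-0.001, 0.973, -0.231], [-1.0, -0.0, 0.001]]
wrist_force: [-0.5, 0.8, 5.8]
gripper_width: 15.6
t: 22.27
tcp_pos: [676.3, -211.2, 88.3]
orientation: [[-0.001, 0.231, 0.973], [0.0, 0.973, -0.231], [-1.0, 0.0, -0.001]]
wrist_force: [-0.5, -0.1, -0.5]
gripper_width: 16.1
t 22.3 tcp [ 676.3 -211.2   88.3] psi 76.6 tilt 0.0 F [-0.5 -0.1 -0.5] w 16.1
 turn tx 86.1 | shift after turn [   3.3  -69.9 -191.8] | shift now [  3.4 186.6 -82.7]
```

```bash
python3 -m jog '{"linear":[[0,0,0],[0,0,0],[0,0,0],[0,0,0],[0,0,0],[0,0,0],[0,0,0],[0,0,0],[0,0,0],[0,0,0],[0,0,0],[0,0,0]],"twist":[[7.1,0,0],[7.1,0,0],[7.1,0,0],[7.1,0,0],[7.1,0,0],[7.1,0,0],[7.1,0,0],[7.1,0,0],[7.1,0,0],[7.1,0,0],[7.1,0,0],[7.1,0,0]]}' >/dev/null
python3 -m jog '{"linear":[[0,-10,-27.4],[0,-10,-27.4],[0,-10,-27.4],[0,-10,-27.4],[0,-10,-27.4],[0,-10,-27.4],[0,-10,-27.4],[0,0,0],[0,0,0],[0,0,0]],"twist":[[0.9,0,0],[0,0,0],[0,0,0],[0,0,0],[0,0,0],[0,0,0],[0,0,0],[0,0,0],[0,0,0],[0,0,0]]}' 
python3 d.py 639 -10.5 23.5 -9.8
```

```text
t: 24.1
tcp_pos: [638.4, -11.1, 87.7]
orientation: [[-0.001, 0.986, -0.165], [0.0, -0.165, -0.986], [-1.0, -0.001, 0.0]]
wrist_force: [0.1, 0.8, -0.8]
gripper_width: 15.8
t 24.1 tcp [638.4 -11.1  87.7] psi -9.5 tilt 0.1 F [ 0.1  0.8 -0.8] w 15.8
 turn tx 0.3 | shift after turn [64.2  0.5 -0.7] | shift now [64.2  0.5 -0.7]
```

```bash
python3 -m jog '{"linear":[[25,0,-1],[20,0,0],[10,0,0],[5,0,0],[2,0,0],[1,0,0],[0,0,0],[0,0,0],[0,0,0],[0,0,0]],"twist":[[0,0,0],[0,0,0],[0,0,0],[0,0,0],[0,0,0],[0,0,0],[0,0,0],[0,0,0],[0,0,0],[0,0,0]]}'
python3 -m jog '{"linear":[[0.8,0,0],[0,0,0],[0,0,0]],"twist":[[0,0,0],[0,0,0],[0,0,0]]}'
```

```text
t: 24.93
tcp_pos: [639.1, -9.8, 26.0]
orientation: [[0.001, 0.986, -0.165], [-0.0, -0.165, -0.986], [-1.0, 0.001, 0.0]]
wrist_force: [0.1, -0.4, -0.3]
gripper_width: 15.8
t: 25.18
tcp_pos: [638.8, -9.8, 24.6]
orientation: [[-0.0, 0.986, -0.165], [-0.0, -0.165, -0.986], [-1.0, -0.0, 0.0]]
wrist_force: [0.4, -0.4, -0.9]
gripper_width: 15.8
```

```bash
python3 -m jog '{"linear":[[0.8,0,0],[0,0,0],[0,0,0]],"twist":[[0,0,0],[0,0,0],[0,0,0]]}'
python3 -m jog '{"linear":[[0.6,0,0],[0,0,0],[0,0,0]],"twist":[[0,0,0],[0,0,0],[0,0,0]]}'
```

```text
t: 25.43
tcp_pos: [638.8, -9.7, 23.7]
orientation: [[-0.0, 0.986, -0.165], [0.0, -0.165, -0.986], [-1.0, -0.0, -0.0]]
wrist_force: [-0.4, -0.6, 0.4]
gripper_width: 15.5
t: 25.68
tcp_pos: [638.9, -9.7, 23.5]
orientation: [[0.0, 0.986, -0.165], [-0.0, -0.165, -0.986], [-1.0, 0.0, -0.0]]
wrist_force: [-1.1, 0.4, 2.7]
gripper_width: 16.3
```

```bash
python3 -m jog '{"linear":[[0,0,0],[0,0,0],[0,0,0],[0,0,0]],"twist":[[0,0,0],[0,0,0],[0,0,0],[0,0,0]]}' 36
python3 -m jog '{"linear":[[-15,0,0],[-25,0,0],[-25,0,0],[0,0,0],[0,0,0]],"twist":[[0,0,0],[0,0,0],[0,0,0],[0,0,0],[0,0,0]]}'
python3 d.py 685.6 210 88 -9.5
python3 -m jog '{"linear":[[0,1.5,-36],[0,1.5,-36],[0,1.5,-36],[0,1.5,-36],[0,1.5,-36],[0,1.5,-36],[0,0,0],[0,0,0]],"twist":[[0,0,0],[0,0,0],[0,0,0],[0,0,0],[0,0,0],[0,0,0],[0,0,0],[0,0,0]]}' 68 60 >/dev/null
python3 -m jog '{"linear":[[0,0,0],[0,0,0],[0,0,0],[0,0,0],[0,0,0],[0,0,0],[0,0,0],[0,0,0],[0,0,0],[0,0,0]],"twist":[[6,0,0],[6,0,0],[6,0,0],[6,0,0],[6,0,0],[6,0,0],[6,0,0],[6,0,0],[0,0,0],[0,0,0]]}' >/dev/null
python3 d.py 685.6 210 17 -57.3
python3 -c "
from h import *
c=shot('top','top3.png'); cv2.imwrite('pics/top3c.png',cv2.resize(c['pixels'][40:250,60:480],None,fx=1.9,fy=1.9,interpolation=2)[...,::-1])"
```

```text
t: 26.02
tcp_pos: [638.8, -9.7, 23.1]
orientation: [[-0.0, 0.986, -0.165], [0.0, -0.165, -0.986], [-1.0, -0.0, -0.0]]
wrist_force: [0.9, -0.3, 0.7]
gripper_width: 31.0
t: 26.43
tcp_pos: [639.4, -9.9, 89.4]
orientation: [[0.003, 0.986, -0.165], [-0.0, -0.165, -0.986], [-1.0, 0.003, 0.0]]
wrist_force: [-1.0, 0.5, -0.1]
gripper_width: 30.7
t 26.4 tcp [639.4  -9.9  89.4] psi -9.5 tilt 0.1 F [-1.   0.5 -0.1] w 30.7
 turn tx 0.0 | shift after turn [   1.4    9.3 -224.5] | shift now [   1.4    9.4 -224.5]
t 27.9 tcp [683.  200.6  87.5] psi -57.4 tilt 0.1 F [-1.2 -0.9  0.1] w 58.4
 turn tx -0.1 | shift after turn [70.5 -6.5 -7.2] | shift now [70.5 -6.5 -7.3]
```

View pics/top3c.png

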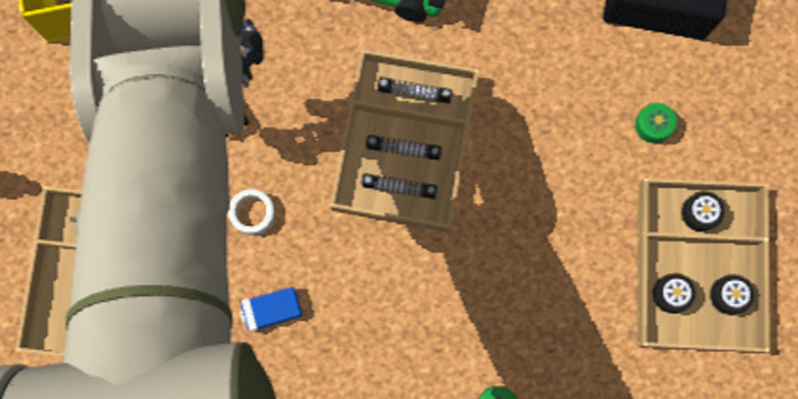

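Both shocks lie parallel in the shock bay at (403,148) and (400,187), and both wheels side by side at (677,293) and (735,294). Tape and battery have not moved. Picking the motor.

```bash
python3 -m jog '{"linear":[[0,-6.5,-7],[20,0,0],[20,0,0],[15,0,0],[9,0,0],[5,0,0],[0,0,0],[0,0,0],[0,0,0]],"twist":[[0,0,0],[0,0,0],[0,0,0],[0,0,0],[0,0,0],[0,0,0],[0,0,0],[0,0,0],[0,0,0]]}'
python3 -m jog '{"linear":[[0,0,0],[0,0,0],[0,0,0],[0,0,0],[0,0,0],[0,0,0]],"twist":[[0,0,0],[0,0,0],[0,0,0],[0,0,0],[0,0,0],[0,0,0]]}' 0 60
python3 -m jog '{"linear":[[-15,0,0],[-25,0,0],[-30,0,0],[0,0,0],[0,0,0],[0,0,0]],"twist":[[0,0,0],[0,0,0],[0,0,0],[0,0,0],[0,0,0],[0,0,0]]}'
python3 d.py 453 361.5 87 -6.5
python3 -c "
from h import *
c=shot('side'); p=proj(c,[get_obs()['tcp_pos']])[0].astype(int); print(p)
cv2.imwrite('pics/g3.png',cv2.resize(c['pixels'][p[1]-45:p[1]+45,p[0]-60:p[0]+60],(640,480))[...,::-1])"
```

```text
t: 28.73
tcp_pos: [686.3, 211.2, 20.5]
orientation: [[0.002, 0.538, -0.843], [0.0, -0.843, -0.538], [-1.0, 0.001, -0.002]]
wrist_force: [-0.8, -0.0, -0.4]
gripper_width: 58.0
t: 29.23
tcp_pos: [686.3, 211.2, 20.6]
orientation: [[0.002, 0.538, -0.843], [0.0, -0.843, -0.538], [-1.0, 0.001, -0.002]]
wrist_force: [-1.6, -0.4, 5.2]
gripper_width: 35.3
t: 29.73
tcp_pos: [685.2, 211.0, 88.9]
orientation: [[-0.001, 0.538, -0.843], [-0.0, -0.843, -0.538], [-1.0, -0.0, 0.001]]
wrist_force: [-0.5, 0.5, -2.3]
gripper_width: 35.7
t 29.7 tcp [685.2 211.   88.9] psi -57.5 tilt 0.1 F [-0.5  0.5 -2.3] w 35.7
 turn tx -51.0 | shift after turn [   1.9 -247.8 -123.2] | shift now [   2.1 -251.8  114.9]
[299 139]
```

View pics/g3.png

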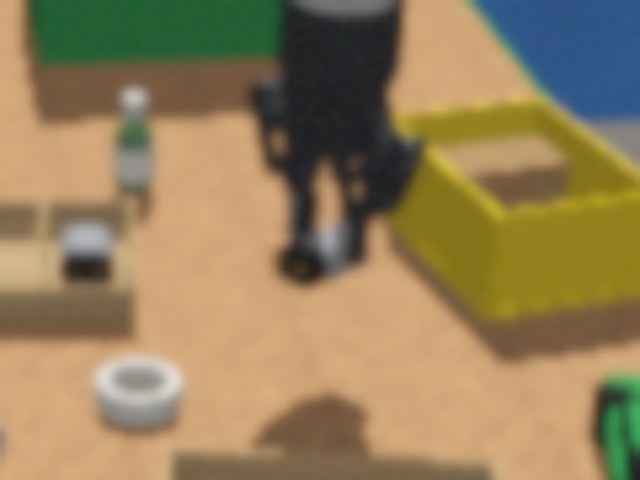

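Motor held at (325,255). Carrying it to the motor tray.

```bash
python3 -m jog '{"linear":[[0,-28,12.8],[0,-28,12.8],[0,-28,12.8],[0,-28,12.8],[0,-28,12.8],[0,-28,12.8],[0,-28,12.8],[0,-28,12.8],[0,-28,12.8],[0,0,0],[0,0,0]],"twist":[[0,0,0],[0,0,0],[0,0,0],[0,0,0],[0,0,0],[0,0,0],[0,0,0],[0,0,0],[0,0,0],[0,0,0],[0,0,0]]}' >/dev/null
python3 -m jog '{"linear":[[0,0,0],[0,0,0],[0,0,0],[0,0,0],[0,0,0],[0,0,0],[0,0,0],[0,0,0],[0,0,0],[0,0,0],[0,0,0],[0,0,0]],"twist":[[-5.67,0,0],[-5.67,0,0],[-5.67,0,0],[-5.67,0,0],[-5.67,0,0],[-5.67,0,0],[-5.67,0,0],[-5.67,0,0],[-5.67,0,0],[0,0,0],[0,0,0],[0,0,0]]}' >/dev/null
python3 d.py 453 361.5 25 -6.5
```

```text
t 31.7 tcp [453.4 361.2  88.9] psi -6.6 tilt 0.0 F [ 0.   0.5 -0.6] w 35.3
 turn tx -0.1 | shift after turn [63.9 -0.4 -0.3] | shift now [63.9 -0.4 -0.3]
```

```bash
python3 -m jog '{"linear":[[25,0,0],[20,0,0],[10,0,0],[4,0,0],[2,0,0],[1,0,0],[0,0,0],[0,0,0],[0,0,0],[0,0,0]],"twist":[[0,0,0],[0,0,0],[0,0,0],[0,0,0],[0,0,0],[0,0,0],[0,0,0],[0,0,0],[0,0,0],[0,0,0]]}'
python3 -m jog '{"linear":[[0.8,0,0],[0,0,0],[0,0,0]],"twist":[[0,0,0],[0,0,0],[0,0,0]]}'
```

```text
t: 32.53
tcp_pos: [453.2, 361.7, 27.7]
orientation: [[0.001, 0.994, -0.112], [0.0, -0.112, -0.994], [-1.0, 0.001, -0.0]]
wrist_force: [-0.8, 0.6, -0.8]
gripper_width: 35.3
t: 32.78
tcp_pos: [453.0, 361.6, 26.4]
orientation: [[-0.0, 0.994, -0.112], [0.0, -0.112, -0.994], [-1.0, -0.0, -0.0]]
wrist_force: [0.1, 0.2, -1.1]
gripper_width: 35.3
```

```bash
python3 -m jog '{"linear":[[0.8,0,0],[0,0,0],[0,0,0]],"twist":[[0,0,0],[0,0,0],[0,0,0]]}'|grep -E "pos|force"
python3 -m jog '{"linear":[[0.6,0,0],[0,0,0],[0,0,0]],"twist":[[0,0,0],[0,0,0],[0,0,0]]}'|grep -E "pos|force"
```

```text
tcp_pos: [453.0, 361.6, 25.5]
wrist_force: [0.1, -0.3, -0.8]
tcp_pos: [453.0, 361.6, 25.0]
wrist_force: [0.5, 0.2, -0.6]
```

```bash
python3 -m jog '{"linear":[[0.5,0,0],[0,0,0],[0,0,0]],"twist":[[0,0,0],[0,0,0],[0,0,0]]}'|grep -E "pos|force"
python3 -m jog '{"linear":[[0.4,0,0],[0,0,0],[0,0,0]],"twist":[[0,0,0],[0,0,0],[0,0,0]]}'|grep -E "pos|force"
```

```text
tcp_pos: [453.1, 361.6, 24.6]
wrist_force: [-0.7, -0.7, 1.2]
tcp_pos: [453.1, 361.7, 24.6]
wrist_force: [-2.1, -1.4, 5.2]
```

Contact. Release, rise straight up, move clear and look.

```bash
python3 -m jog '{"linear":[[0,0,0],[0,0,0],[0,0,0],[0,0,0]],"twist":[[0,0,0],[0,0,0],[0,0,0],[0,0,0]]}' 68
python3 -m jog '{"linear":[[-15,0,0],[-25,0,0],[-30,0,0],[-30,0,0],[-30,0,0],[-30,0,0],[0,0,0],[0,0,0]],"twist":[[0,0,0],[0,0,0],[0,0,0],[0,0,0],[0,0,0],[0,0,0],[0,0,0],[0,0,0]]}'
python3 -m jog '{"linear":[[0,-25,0],[0,-25,0],[0,-25,0],[0,-25,0],[0,-25,0],[0,-15,0],[0,0,0],[0,0,0],[0,0,0]],"twist":[[0,0,0],[0,0,0],[0,0,0],[0,0,0],[0,0,0],[0,0,0],[0,0,0],[0,0,0],[0,0,0]]}'
python3 - <<'E'
from h import *
c=shot('top','top4.png'); cv2.imwrite('pics/top4c.png',cv2.resize(c['pixels'][30:250,50:480],None,fx=1.86,fy=1.86,interpolation=2)[...,::-1])
c=shot('side','side4.png'); cv2.imwrite('pics/side4c.png',cv2.resize(c['pixels'][120:330,190:360],(480,593),interpolation=2)[...,::-1])
E
```

```text
t: 34.12
tcp_pos: [453.0, 361.6, 24.0]
orientation: [[-0.0, 0.994, -0.112], [-0.0, -0.112, -0.994], [-1.0, -0.0, 0.0]]
wrist_force: [-0.8, 0.5, 0.3]
gripper_width: 58.4
t: 34.78
tcp_pos: [453.5, 361.9, 185.4]
orientation: [[0.003, 0.994, -0.112], [0.001, -0.112, -0.994], [-1.0, 0.003, -0.002]]
wrist_force: [0.4, -0.1, -0.3]
gripper_width: 58.7
t: 35.53
tcp_pos: [314.7, 377.2, 183.7]
orientation: [[-0.0, 0.994, -0.113], [-0.0, -0.113, -0.994], [-1.0, 0.0, 0.0]]
wrist_force: [0.9, -0.8, 0.5]
gripper_width: 58.0
```

View pics/top4c.png

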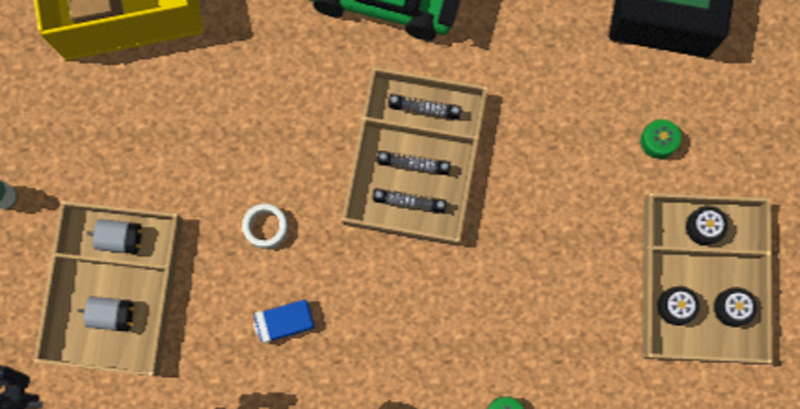

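View pics/side4c.png

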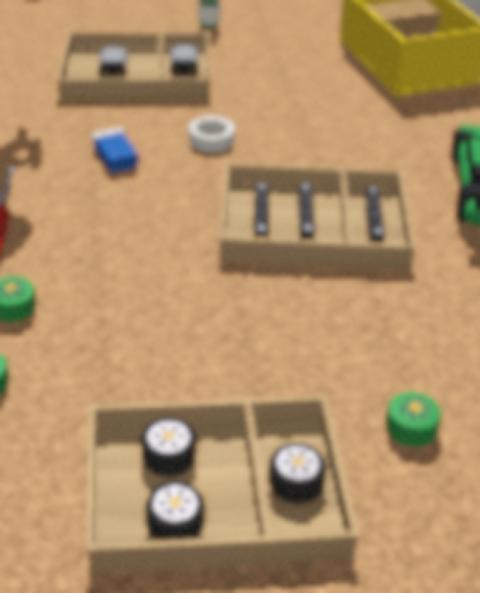

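All five parts lie flat in the right bays: motor (108,313), shocks (413,163) and (409,202), wheels (680,305) and (737,306). The tape, battery and green discs in view have not moved, and the gripper is clear. Handing in.

```bash
python3 -c "
from plant import *
print(sign_off())"
```

```text
the job is handed in; nothing more can be done
None
```

All five parts are in the trays that show their kind, and I handed the job in at about 36 s. The two wheels, two shock absorbers and the motor were each set down with light contact (about 1–6 N) and released.

- **Final check:** the last top and side pictures show every part lying flat. The wheels and the shocks are each side by side without overlapping. The tape roll and battery had not moved, I never went near the green look-alikes, and the gripper was clear of everything.
- **Disagreement with the text:** the loose shocks lay roughly along world x, not y as described. I followed the images.
- **Other oddities:** measured heights drifted a few millimetres and took a moment to settle after fast moves. There was also a small upward push (about 5–7 N) at the end of each pick-up. Neither affected the result.

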